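# Find the fence gap with gauge leaves

### The arm

A 7-joint arm with a two-finger parallel gripper is mounted at the origin on a cart in front of the work surface, level with it; the furniture and walls round the work are solid. World frame = base frame: x ahead of the robot, y to its left, z up, the work surface at z = 0. Lengths are in m, angles in degrees, forces in N, time in s.
With the tool pointing down it reaches from about 0.4 to 0.85 m from the base axis. Payload 4.5 kg.
Tool frame: the origin (TCP) lies midway between the tips of the shut fingers; the grasp point (between the pads) lies 19 mm behind it; x points along the fingers, z is the direction in which the jaws open and shut, and the axes are right-handed (so a half turn about x gives the same grasp; the last joint's range is limited). The gripper opens to 85 mm and grips with 20 to 120 N. Pads are 22 mm wide; open, the fingers measure 114 mm over their backs; the gripper's body (76 mm by 85 mm) begins 54 mm behind the grasp point. The pads swing forward as they close: fully open they stand 13 mm farther back than shut.
Start: joints at [-72.834, 39.483, -11.15, 89.685, 9.013, 51.709, -12.324], TCP at [0.164, 0.603, 0.231] pointing down, gripper open.
Joint ranges: [-172.22, 172.22], [-26.19, 119.32], [-84.43, 86.54], [7.71, 146.69], [-57.33, 237.33], [2.42, 119.75], [-152.13, 152.13]. Speed limits (degrees/s): [147.25, 147.25, 180, 180, 180, 180, 180].

### API

Orientations are given as [roll, pitch, yaw] about the fixed x, y, z axes, in that order (R = Rz(yaw) Ry(pitch) Rx(roll)).
In Python, from bench import * gives the robot as it stands.
- The arm moves only by the tool move_arm, never from a script. Its argument "motion" is a list of rows, each a list of 3 entries, a list of its own where there are three numbers: the opening in per cent of the stroke, from 0 (shut) to 100 (fully open), then the shift along the tool's x, y, z in m, then the turn, a rotation vector about the tool's x, y, z in rad. In form: [[claw, [tx, ty, tz], [ax, ay, az]], ...]. A call has 1 to 12 rows; each row shifts and turns the commanded pose from where the row before left it, along the tool's axes as they then stand; what a row does not reach is not made up. A row lasts 1/10 s, in which the tool goes at most 50 mm and 8.59 degrees, less where a joint would pass 70% of its speed; a pose out of reach is approached as far as the arm can. A call with a gripper value outside its range is refused whole. The fingers move at their own pace and stop on an object; the grip force is fixed at half the most. Time passes only in rows, so rows that do not move let the fingers close. It gives the time, the measured TCP pose, the force and the opening at its end, in the units of the state.
- state(): the state, without advancing time (a new reading comes with each control period).
- get_image(name): name is "side" or "top"; returns the picture (420x560x3 uint8, blue, green, red); there is no depth.
- calibration(name): a dict with "camera_matrix" (3x3 intrinsics, pixels), "world_to_cam" (4x4, takes a point from world to camera coordinates). Camera axes: x right, y up, looking along -z (the intrinsics and any distortion apply to the point x, -y, -z); pixel columns grow to the right and rows downward; lengths in m; the calibration is good to about 2 mm. A picture is of the moment at which its call begins. calibration takes no time and is no camera call.
- finish_job(): hands the job in, once; it reports no verdict.
The state is a dict: "clock": time; "joint_pos": joint angles; "joint_vel": joint speeds; "tau": joint torques, N m; "tool_pos": TCP position; "eef_rot": TCP orientation; "contact_force": force on the tool from outside, world axes, zero at the start; "torque": the same for the moment, N m; "finger_gap": finger opening in m.
Only numpy, scipy, OpenCV 4.12 (cv2) and the standard library are available. Lean on these libraries where they do the work, as an engineer would, in place of code of your own. Each camera call takes 0.05 s, during which the arm holds its last target.

### The job

Find the gap between the fence and the sprung brass nose with the three gauge leaves: starting with the thinnest and working up, slide each leaf gently down along the fence, tip to the base board, and put it back fully into its own stand if it goes in loose. Leave the first leaf that binds squeezed upright in the gap, its tip down on the base board, with the other two in their own stands. Never force a leaf, and leave the other things on the bench where they are.

Things in the scene. Friction and masses are not known exactly. Their poses are not given: they have to be found in the camera images.
- gap_fixture: Gap fixture fixed to the bench: plywood board 130 x 80 x 12 mm with an upright aluminium fence, 44 mm wide, 16 mm thick, top 66 mm above the bench. Origin at bench height, below the middle of the fence's working face; x points into the fence (board spans x -95 to +35 mm), y along the face, z up. The sprung nose faces the fence from the -x side. A leaf is home with its tip on the board (z 12 mm).
- fence_top (a point): Middle of the top edge of the fence's working face, 66 mm above the bench. Facing it, on the -x side: a brass half-round nose 34 mm wide, radius 10 mm, its foremost line 30 mm and top 40 mm above the bench, so 26 mm of fence stand clear above it; behind it a dark steel housing (top 50 mm) with a black knob (top 60 mm), 34 mm and more from the nose's front.
- gap (a point): Point on the fence face 30 mm above the bench, opposite the nose. The gap from here to the nose is unknown, 4 to 11 mm, at least 1 mm off any leaf's thickness. A thinner leaf slides down freely. The first thicker one (by 1 to 2 mm) pushes the nose back (4 N plus 1 N/mm) and binds: 3 to 15 N to push it down, then it stays squeezed. The nose gives only 2.5 mm: a still thicker leaf jams.
- leaf_thin: The thinnest of three steel gauge leaves: blade 6 mm thick (x), 24 mm wide (y), 80 mm long, its lowest 10 mm tapered to 2 mm; on top a dark wooden head 26 mm wide (y; the thicker the leaf the wider), 16 mm thick (x), 35 mm tall, its middle 97 mm above the tip. Origin: centre of the tip's underside, z up. About 100 g. Starts upright in its stand, tip 7 mm above the bench.
- stand_thin: Wooden stand of the 6 mm leaf, fixed to the bench: block 52 x 54 x 45 mm with one slot in its top, 7.5 x 25.5 mm (x, y) and 38 mm deep. Origin at the centre of its underside; x across the slot, y along it. The slot takes its own leaf with 1.5 mm of play.
- leaf_middle: The middle of three steel gauge leaves: blade 9 mm thick (x), 24 mm wide (y), 80 mm long, its lowest 10 mm tapered to 5 mm; on top a dark wooden head 36 mm wide (y; the thicker the leaf the wider), 16 mm thick (x), 35 mm tall, its middle 97 mm above the tip. Origin: centre of the tip's underside, z up. About 100 g. Starts upright in its stand, tip 7 mm above the bench.
- stand_middle: Wooden stand of the 9 mm leaf, fixed to the bench: block 52 x 54 x 45 mm with one slot in its top, 10.5 x 25.5 mm (x, y) and 38 mm deep. Origin at the centre of its underside; x across the slot, y along it. The slot takes its own leaf with 1.5 mm of play.
- leaf_thick: The thickest of three steel gauge leaves: blade 12 mm thick (x), 24 mm wide (y), 80 mm long, its lowest 10 mm tapered to 8 mm; on top a dark wooden head 46 mm wide (y; the thicker the leaf the wider), 16 mm thick (x), 35 mm tall, its middle 97 mm above the tip. Origin: centre of the tip's underside, z up. About 100 g. Starts upright in its stand, tip 7 mm above the bench.
- stand_thick: Wooden stand of the 12 mm leaf, fixed to the bench: block 52 x 54 x 45 mm with one slot in its top, 13.5 x 25.5 mm (x, y) and 38 mm deep. Origin at the centre of its underside; x across the slot, y along it. The slot takes its own leaf with 1.5 mm of play.
- spinning_top: Bystander, to be left where it is: small turned spinning top, 44 x 44 x 50 mm; origin at its underside
- scraper_card: Bystander, to be left where it is: paper-wrapped sanding block, 47 x 85 x 24 mm; origin at its underside
- wood_egg: Bystander, to be left where it is: turned wooden egg on its foot, 47 x 47 x 60 mm; origin at its underside
- blank_oldbeech: Bystander, to be left where it is: square wooden blank lying flat, 30 x 111 x 30 mm; origin at its underside
- bottle_stopper: Bystander, to be left where it is: turned dark bottle stopper standing up, 39 x 39 x 80 mm; origin at its underside
- wax_tin: Bystander, to be left where it is: round flat tin, 77 mm across, 28 mm high; origin at its underside
There are look-alikes about, which are no part of the job. Leave any blue or turquoise look-alike of the leaf_thin alone.

How it is judged (in metres and radians):
On the way:
1. the thinnest leaf is tried first: down in the gap to within 6 mm of the base board while the other two stand in their stands (x of leaf_thin in the frame of gap_fixture between -0.014 and 0 m and y of leaf_thin in the frame of gap_fixture between -0.012 and 0.012 m and z of leaf_thin in the frame of gap_fixture below 0.018 m and horizontal distance between leaf_middle and stand_middle below 0.006 m and height (world z) of each of leaf_middle, leaf_thick below 0.012 m and angle between each of leaf_middle, leaf_thick's own z axis and vertical below 0.12 rad and horizontal distance between leaf_thick and stand_thick below 0.006 m), for 0.1 s.
At the end, for the whole second after the job is handed in: The first leaf that binds stands upright (0.12 rad), at rest, in the gap, tip within 4 mm of the base board, squeezed with over 2.5 N; the other two stand upright (0.12 rad) at rest in their own stands, tip within 6 mm of the stand's centre and below 12 mm (((x of leaf_thin in the frame of gap_fixture between -0.014 and 0 m and y of leaf_thin in the frame of gap_fixture between -0.012 and 0.012 m and z of leaf_thin in the frame of gap_fixture below 0.016 m and angle between each of leaf_thin, leaf_middle, leaf_thick's own z axis and vertical below 0.12 rad and contact force between leaf_thin and gap_fixture above 2.5 N and linear speed of each of leaf_thin, leaf_middle, leaf_thick below 0.02 m/s and horizontal distance between leaf_middle and stand_middle below 0.006 m and height (world z) of each of leaf_middle, leaf_thick below 0.012 m and horizontal distance between leaf_thick and stand_thick below 0.006 m) or (x of leaf_middle in the frame of gap_fixture between -0.014 and 0 m and y of leaf_middle in the frame of gap_fixture between -0.012 and 0.012 m and z of leaf_middle in the frame of gap_fixture below 0.016 m and angle between each of leaf_middle, leaf_thin, leaf_thick's own z axis and vertical below 0.12 rad and contact force between leaf_middle and gap_fixture above 2.5 N and linear speed of each of leaf_middle, leaf_thin, leaf_thick below 0.02 m/s and horizontal distance between leaf_thin and stand_thin below 0.006 m and height (world z) of each of leaf_thin, leaf_thick below 0.012 m and horizontal distance between leaf_thick and stand_thick below 0.006 m) or (x of leaf_thick in the frame of gap_fixture between -0.014 and 0 m and y of leaf_thick in the frame of gap_fixture between -0.012 and 0.012 m and z of leaf_thick in the frame of gap_fixture below 0.016 m and angle between each of leaf_thick, leaf_thin, leaf_middle's own z axis and vertical below 0.12 rad and contact force between leaf_thick and gap_fixture above 2.5 N and linear speed of each of leaf_thick, leaf_thin, leaf_middle below 0.02 m/s and horizontal distance between leaf_thin and stand_thin below 0.006 m and height (world z) of each of leaf_thin, leaf_middle below 0.012 m and horizontal distance between leaf_middle and stand_middle below 0.006 m))); the robot touches nothing.
It fails at once if a leaf is pressed on the gap fixture's fence or board with more than 35 N (contact force between any of leaf_thin, leaf_middle, leaf_thick and gap_fixture above 35 N).
It fails at once if a bystander is moved more than 15 mm (distance of any of spinning_top, scraper_card, wood_egg, blank_oldbeech, bottle_stopper, wax_tin from where it was at the start of the episode above 0.015 m).
It also fails if it takes over 72 s, if anything falls off the work surface, if the arm or the gripper's body presses on something with over 40 N, if the wrist force passes 120 N, or if a joint passes its speed limit or range.

## Working session

There is one attempt and no reset: what is moved stays moved. The work goes in short steps, Python scripts to look and compute and a tool call to move; the robot and the scene stay as the last step left them, time stands still between calls to the robot, and variables do not carry over. Pictures are saved under pics/ and viewed, and the job is handed in when it is done.

Besides the shell and the picture viewer there is one more tool, called after ">>>" as name(argument=value, ...) on one line, values as JSON. move_arm: Moves the arm, as the interface text tells. Its arguments: {"type":"object","properties":{"motion":{"type":"array","items":{"type":"array"}}},"required":["motion"]}

```bash
mkdir -p pics; ls
python3 - <<'E'
from bench import *
import cv2, numpy as np
np.set_printoptions(suppress=True,precision=4)
print(state())
for n in ("side","top"):
    im=get_image(n); cv2.imwrite(f"pics/{n}0.png",im)
    c=calibration(n); print(n,c)
E
```

```text
pics
{'clock': 0.0, 'joint_pos': array([-72.8335,  39.5339, -11.147 ,  89.7456,   9.01  ,  51.71  ,
       -12.3244]), 'joint_vel': array([ 0.1439,  0.0108, -0.0366, -0.0458,  0.084 ,  0.0806, -0.0486]), 'tau': array([  0.0005, -53.9607,  -1.2662, -15.8549,   0.0092,   0.0092,
         0.    ]), 'tool_pos': array([0.164 , 0.6024, 0.2305]), 'eef_rot': array([-177.6237,   89.8922, -102.8487]), 'contact_force': array([-0.3572,  0.133 ,  0.036 ]), 'torque': array([0.0197, 0.0147, 0.0312]), 'finger_gap': 0.0852021353126201}
side {'camera_matrix': array([[397.6099,   0.    , 273.9551],
       [  0.    , 397.6099, 207.3766],
       [  0.    ,   0.    ,   1.    ]]), 'world_to_cam': array([[ 0.8945, -0.447 ,  0.009 , -0.4173],
       [ 0.2469,  0.5107,  0.8235, -0.2434],
       [-0.3727, -0.7344,  0.5672, -0.8228],
       [ 0.    ,  0.    ,  0.    ,  1.    ]])}
top {'camera_matrix': array([[422.4434,   0.    , 277.2764],
       [  0.    , 422.4434, 214.7783],
       [  0.    ,   0.    ,   1.    ]]), 'world_to_cam': array([[-0.0037, -1.    , -0.0025,  0.1378],
       [ 0.9967, -0.0039,  0.0816, -0.4982],
       [-0.0816, -0.0022,  0.9967, -1.3747],
       [ 0.    ,  0.    ,  0.    ,  1.    ]])}
```

View pics/side0.png

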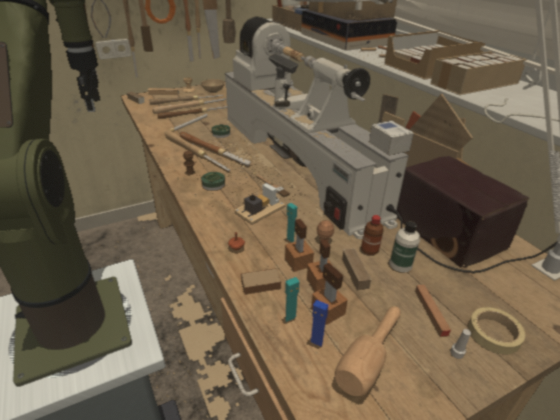

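View pics/top0.png

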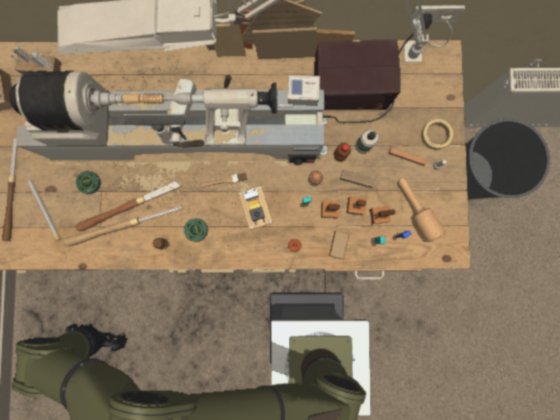

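```bash
cat > h.py <<'E'
from bench import *
import cv2, numpy as np
np.set_printoptions(suppress=True,precision=4)
def proj(n,P):
    c=calibration(n);T=c["world_to_cam"];K=c["camera_matrix"]
    p=T[:3,:3]@np.asarray(P,float)+T[:3,3]; q=np.array([p[0],-p[1],-p[2]]); u=K@q; return u[:2]/u[2]
def ray(n,uv):
    c=calibration(n);T=c["world_to_cam"];K=c["camera_matrix"]
    q=np.linalg.solve(K,[uv[0],uv[1],1.]); d=T[:3,:3].T@np.array([q[0],-q[1],-q[2]]); o=-T[:3,:3].T@T[:3,3]; return o,d
def plane(n,uv,z):
    o,d=ray(n,uv); return o+d*(z-o[2])/d[2]
def crop(n,x0,y0,x1,y1,s,name,im=None):
    im=get_image(n) if im is None else im
    cv2.imwrite(f"pics/{name}.png",cv2.resize(im[y0:y1,x0:x1],None,fx=s,fy=s,interpolation=cv2.INTER_CUBIC))
E
python3 - <<'E'
from h import *
t=cv2.imread("pics/top0.png");s=cv2.imread("pics/side0.png")
crop("top",235,165,415,265,4.4,"topc",t); crop("side",220,165,380,355,3.1,"sidec",s)
E
```

```text
(no output)
```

View pics/topc.png

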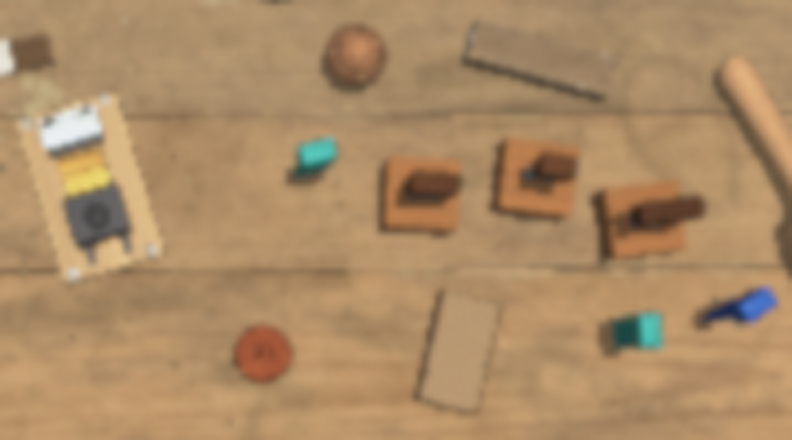

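View pics/sidec.png

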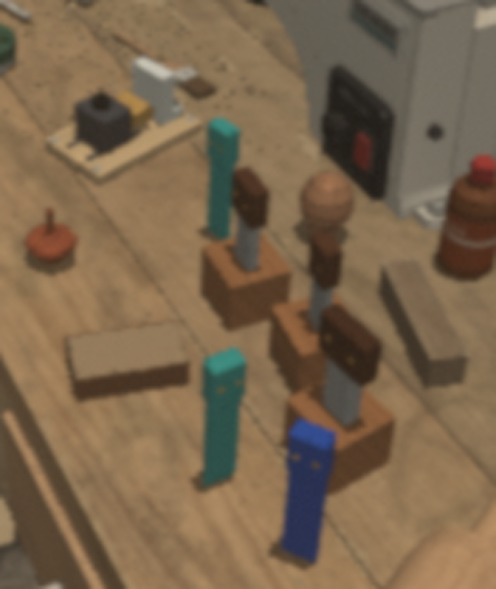

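Run:
```python
from h import *
ims=[cv2.imread("pics/top0.png")]
t=np.mean([get_image("top").astype(float) for _ in range(4)],0)
np.save("t.npy",t); s=np.mean([get_image("side").astype(float) for _ in range(4)],0); np.save("s.npy",s)
print(t.std(), np.abs(t-ims[0]).mean())
crop("top",320,190,400,225,9.5,"topst",t.astype(np.uint8)); crop("top",236,180,276,232,11,"topfx",t.astype(np.uint8))
crop("side",228,175,298,225,11,"sidefx",s.astype(np.uint8)); crop("side",280,210,350,325,5.2,"sidest",s.astype(np.uint8))
```

```text
41.02505190832115 0.4472913123582766
```

View pics/topst.png

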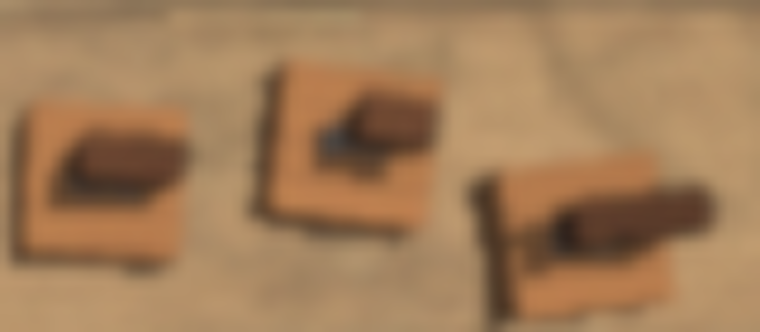

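View pics/topfx.png

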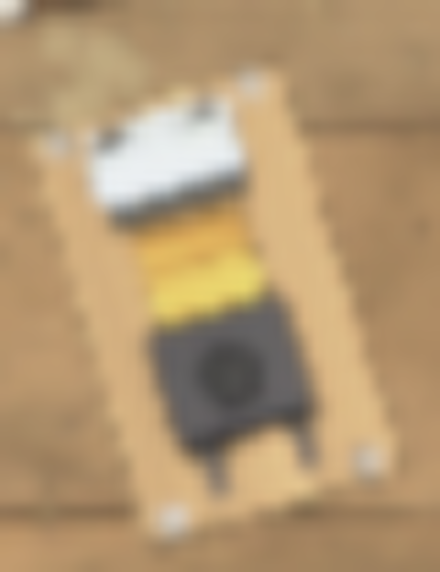

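View pics/sidefx.png

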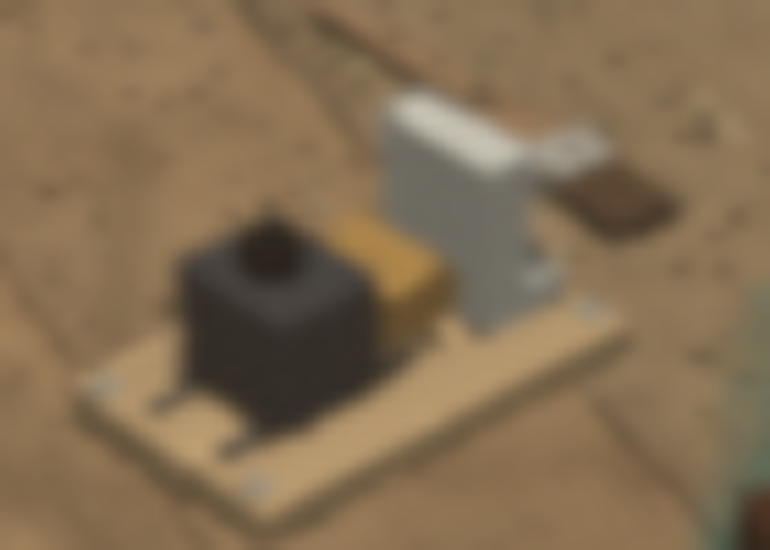

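View pics/sidest.png

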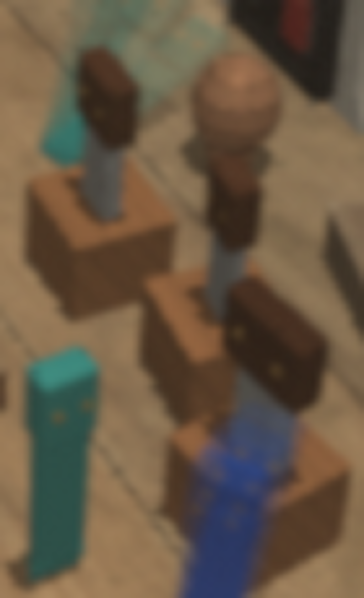

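Run:
```python
from h import *
s=get_image("side"); t=get_image("top")
a=s[165:355,220:380]; cv2.imwrite("pics/side1.png",s);cv2.imwrite("pics/top1.png",t)
crop("side",220,165,380,355,3.1,"sidec1",s);crop("top",235,165,415,265,4.4,"topc1",t)
print(state()["clock"])
```

```text
0.6
```

View pics/sidec1.png

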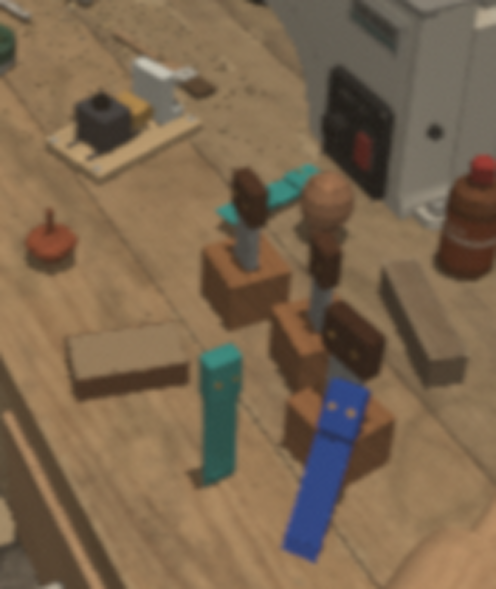

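View pics/topc1.png

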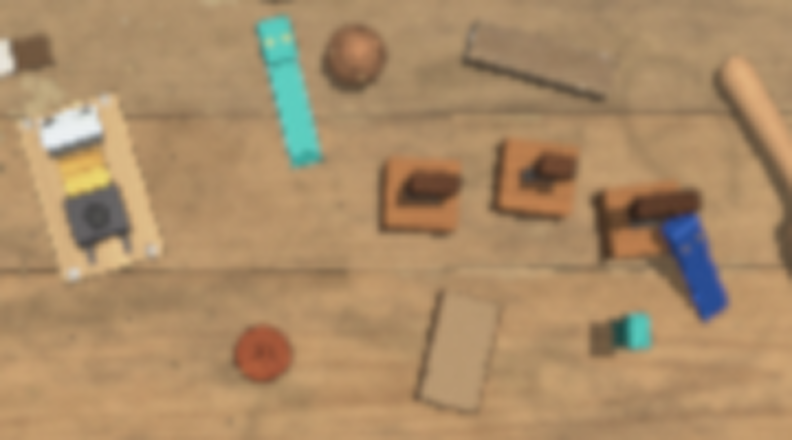

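Run:
```python
from h import *
t=np.load("t.npy").astype(np.uint8)
S=8
def up(im): return cv2.resize(im,None,fx=S,fy=S,interpolation=cv2.INTER_CUBIC)
h=cv2.cvtColor(t,cv2.COLOR_BGR2HSV)
for p in [(325,212),(352,212),(375,218),(340,215),(368,203),(355,196),(345,215),(333,206)]: print(p,h[p[1],p[0]],t[p[1],p[0]])
x0,y0=310,185
U=up(t[y0:235,x0:410]);H=cv2.cvtColor(U,cv2.COLOR_BGR2HSV)
m=((H[...,0]<14)&(H[...,1]>125)&(H[...,2]>135)).astype(np.uint8)*255
m=cv2.morphologyEx(m,cv2.MORPH_OPEN,np.ones((5,5)))
cs,_=cv2.findContours(m,cv2.RETR_EXTERNAL,cv2.CHAIN_APPROX_NONE)
V=U.copy()
for c in cs:
    if cv2.contourArea(c)<3000: continue
    r=cv2.minAreaRect(cv2.convexHull(c)); b=cv2.boxPoints(r)
    cv2.polylines(V,[b.astype(int)],1,(0,255,0),1); cv2.drawContours(V,[c],-1,(255,0,0),1)
    w=[plane("top",((q[0]+.5)/S-.5+x0,(q[1]+.5)/S-.5+y0),.045) for q in b]
    w=np.array(w); e=w[1]-w[0];f=w[2]-w[1]
    print(w.mean(0)[:2],np.linalg.norm(e),np.linalg.norm(f),np.degrees(np.arctan2(e[1],e[0])),np.degrees(np.arctan2(f[1],f[0])))
cv2.imwrite("pics/m1.png",V)
```

```text
(325, 212) [ 13 147 165] [ 70 112 165]
(352, 212) [ 13 144 143] [ 62  98 143]
(375, 218) [ 13 145 127] [ 55  86 127]
(340, 215) [ 15 104 171] [101 137 171]
(368, 203) [ 16 106 190] [111 154 190]
(355, 196) [ 15 118 179] [ 96 138 179]
(345, 215) [ 16 105 180] [106 146 180]
(333, 206) [ 11 140 104] [ 47  67 104]
[ 0.4798 -0.2022] 0.05087846317459202 0.01597739345639055 -82.08801591884138 -173.32728814955252
[ 0.5128 -0.1985] 0.05211674742555373 0.017697593873075904 -76.64636094058747 -167.87615782489698
[ 0.5154 -0.0362] 0.050772405801940965 0.052636667884897015 -3.185140330568371 -92.73537317954606
[ 0.5273 -0.1223] 0.05075667552183645 0.0523491715201161 -7.606753664486029 -96.94412691340841
```

View pics/m1.png

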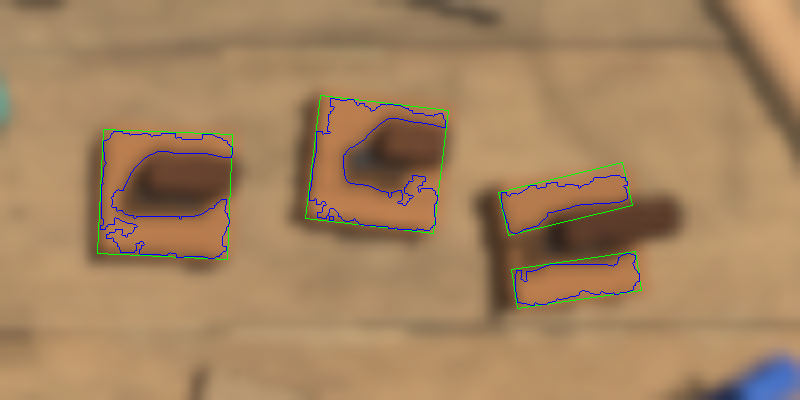

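Run:
```python
from h import *
def px(p,x0,y0,S=11): return ((p[0]+.5)/S-.5+x0,(p[1]+.5)/S-.5+y0)
C=[(38,150),(285,78),(394,462),(155,537)]
w=np.array([plane("top",px(p,236,180),.012) for p in C]);print(w[:,:2])
c=w.mean(0); ax=((w[0]+w[1])-(w[2]+w[3]))/2; print(c[:2],np.linalg.norm(ax),np.linalg.norm(w[0]-w[1]),np.linalg.norm(w[2]-w[3]),np.degrees(np.arctan2(ax[1],ax[0])))
u=ax/np.linalg.norm(ax); print("origin",c+u*.03)
# side-view board corners (left, front, right)
D=[(80,400),(262,533),(628,335)]
w2=np.array([plane("side",px(p,228,175),.012) for p in [(80,388),(262,515),(628,322)]]);print(w2[:,:2])
# fence face top edge in top and side
for n,P,o in (("top",[(110,208),(246,174)],(236,180)),("side",[(385,100),(487,170)],(228,175))):
    print(n,[plane(n,px(p,*o),.066)[:2] for p in P])
# thick hull
t=np.load("t.npy").astype(np.uint8);S=8;x0,y0=310,185
U=cv2.resize(t[y0:235,x0:410],None,fx=S,fy=S,interpolation=cv2.INTER_CUBIC);H=cv2.cvtColor(U,cv2.COLOR_BGR2HSV)
m=((H[...,0]<14)&(H[...,1]>125)&(H[...,2]>135)).astype(np.uint8)*255
m=cv2.morphologyEx(m,cv2.MORPH_OPEN,np.ones((5,5)));m[:,:480]=0
b=cv2.boxPoints(cv2.minAreaRect(cv2.convexHull(cv2.findNonZero(m))))
w=np.array([plane("top",((q[0]+.5)/S-.5+x0,(q[1]+.5)/S-.5+y0),.045) for q in b]);e=w[1]-w[0];f=w[2]-w[1]
print("thick",w.mean(0)[:2],np.linalg.norm(e),np.linalg.norm(f),np.degrees(np.arctan2(e[1],e[0])),np.degrees(np.arctan2(f[1],f[0])))
# dark heads, top & side: centroid of head top projected
for k,(xy,yaw) in dict(thin=((.5273,-.1223),-7.3),mid=((.5154,-.0362),-3),thick=((.4963,-.2005),10)).items():
    print(k,[proj(n,[*xy,z]) for n in ("top","side") for z in (.045,.104,.1215)])
```

```text
[[0.5722 0.2634]
 [0.5939 0.1885]
 [0.4769 0.1557]
 [0.4546 0.2277]]
[0.5244 0.2088] 0.12223146488412037 0.07805629421840651 0.07547414498455092 16.275494636721003
origin [0.5532 0.2172 0.012 ]
[[0.4522 0.2248]
 [0.4726 0.1528]
 [0.5965 0.1895]]
top [array([0.5479, 0.2374]), array([0.5577, 0.1977])]
side [array([0.549 , 0.2413]), array([0.5579, 0.1979])]
thick [ 0.4961 -0.2002] 0.0519467767672932 0.048752612453999096 -82.298526085928 -173.55196366231155
thin [array([356.6993, 205.0775]), array([360.2062, 203.0958]), array([361.3076, 202.4735]), array([322.1017, 268.3505]), array([324.1957, 248.5034]), array([324.8482, 242.3198])]
mid [array([330.2446, 208.8276]), array([332.5689, 207.0128]), array([333.2989, 206.4428]), array([298.8715, 247.6812]), array([299.9965, 228.3454]), array([300.3459, 222.3396])]
thick [array([381.0059, 214.4919]), array([385.6102, 212.9284]), array([387.0564, 212.4373]), array([329.5213, 296.0496]), array([332.1053, 275.651 ]), array([332.9138, 269.2689])]
```

```bash
cat >> h.py <<'E'
from scipy.spatial.transform import Rotation as Rn
def Rtool(s=None):
    s=s or state(); return Rn.from_euler("xyz",s["eef_rot"],degrees=True).as_matrix()
def des(yaw): # x down, z along yaw direction
    a=np.radians(yaw); z=np.array([np.cos(a),np.sin(a),0]); x=np.array([0,0,-1.]); return np.stack([x,np.cross(z,x),z],1)
def go(p,yaw,tcp_in=True):
    """turn first, then the shift in the turned tool axes"""
    s=state();R=Rtool(s);best=None
    for k in (0,180):
        D=des(yaw+k); r=Rn.from_matrix(R.T@D).as_rotvec()
        if best is None or np.linalg.norm(r)<np.linalg.norm(best[0]): best=(r,D)
    r,D=best; d=np.array(p)-s["tool_pos"]
    print("clock",s["clock"],"tool",s["tool_pos"],"gap",s["finger_gap"],"F",s["contact_force"],"j7",s["joint_pos"][-1])
    print("turn",r,np.degrees(r),"shift(turned)",D.T@d,"|d|",np.linalg.norm(d), "zaxis",D[:,2])
E
python3 - <<'E'
from h import *
print(Rtool())
go([.5273,-.1223,.20],-7.3)
E
```

```text
[[ 0.     -0.9649  0.2626]
 [ 0.0001  0.2626  0.9649]
 [-1.      0.      0.0001]]
clock 0.6 tool [0.1641 0.6031 0.2313] gap 0.08564614179714886 F [-0.1828 -0.3857 -0.5229] j7 -12.324272203063584
turn [ 1.4325  0.0001 -0.0001] [82.0751  0.0051 -0.0047] shift(turned) [ 0.0313 -0.6734  0.4524] |d| 0.8118203918334507 zaxis [ 0.9919 -0.1271  0.    ]
```

>>> move_arm(motion=[[60,[0,0,0],[0.143,0,0]],[60,[0,0,0],[0.143,0,0]],[60,[0,0,0],[0.143,0,0]],[60,[0,0,0],[0.143,0,0]],[60,[0,0,0],[0.143,0,0]],[60,[0,0,0],[0.143,0,0]],[60,[0,0,0],[0.143,0,0]],[60,[0,0,0],[0.143,0,0]],[60,[0,0,0],[0.143,0,0]],[60,[0,0,0],[0.143,0,0]]])

```text
clock: 1.6
tool_pos: [0.1639, 0.6032, 0.2314]
eef_rot: [134.9, 90.0, 127.4]
contact_force: [0.4, -0.6, -0.2]
finger_gap: 0.0513
```

>>> move_arm(motion=[[60,[0,-0.04,0.027],[0,0,0]],[60,[0,-0.04,0.027],[0,0,0]],[60,[0,-0.04,0.027],[0,0,0]],[60,[0,-0.04,0.027],[0,0,0]],[60,[0,-0.04,0.027],[0,0,0]],[60,[0,-0.04,0.027],[0,0,0]],[60,[0,-0.04,0.027],[0,0,0]],[60,[0,-0.04,0.027],[0,0,0]],[60,[0,-0.04,0.027],[0,0,0]],[60,[0,-0.04,0.027],[0,0,0]],[60,[0,-0.04,0.027],[0,0,0]],[60,[0,-0.04,0.027],[0,0,0]]])

```text
clock: 2.8
tool_pos: [0.4267, 0.0848, 0.2316]
eef_rot: [40.9, 89.9, 33.8]
contact_force: [1.0, 0.8, 1.0]
finger_gap: 0.0512
```

Run:
```python
from h import *
go([.5273,-.1223,.15],-7.3)
```

```text
clock 2.8 tool [0.4267 0.0848 0.2316] gap 0.05115054709115304 F [0.9667 0.7727 1.0391] j7 -18.038511673312442
turn [ 0.0028  0.0008 -0.0007] [ 0.1618  0.0483 -0.042 ] shift(turned) [ 0.0816 -0.1927  0.1261] |d| 0.24429670306597498 zaxis [ 0.9919 -0.1271  0.    ]
```

>>> move_arm(motion=[[60,[0.01,-0.0385,0.0252],[0,0,0]],[60,[0.01,-0.0385,0.0252],[0,0,0]],[60,[0.02,-0.0385,0.0252],[0,0,0]],[60,[0.02,-0.0385,0.0252],[0,0,0]],[60,[0.0216,-0.0387,0.0253],[0.003,0,0]],[60,[0,0,0],[0,0,0]]])

```text
clock: 3.4
tool_pos: [0.5271, -0.1272, 0.1481]
eef_rot: [-85.5, 89.7, -93.4]
contact_force: [-1.2, -0.6, 0.6]
finger_gap: 0.0513
```

Run:
```python
from h import *
s=get_image("side"); t=get_image("top")
crop("side",240,165,380,305,4,"s2",s);crop("top",300,165,410,255,7,"t2",t)
go([.5273,-.1223,.085],-7.3)
```

```text
clock 3.5 tool [ 0.5261 -0.1205  0.1496] gap 0.051507286758636445 F [0.3749 1.3316 0.504 ] j7 4.6805019165846975
turn [-0.0032 -0.0011 -0.    ] [-0.1856 -0.0652 -0.0002] shift(turned) [ 0.0646 -0.0017  0.0015] |d| 0.06461030329439581 zaxis [ 0.9919 -0.1271  0.    ]
```

View pics/s2.png

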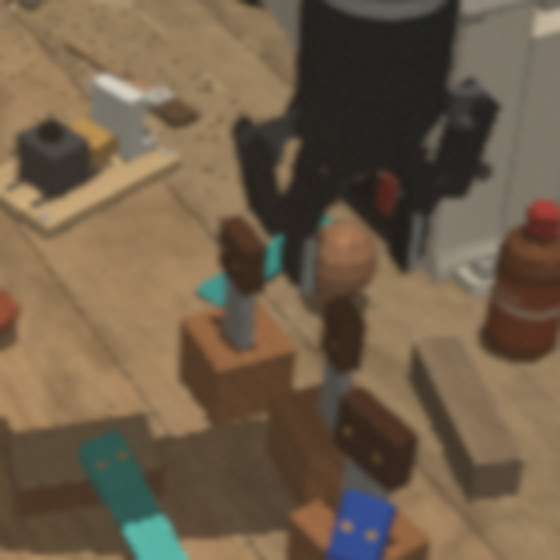

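View pics/t2.png

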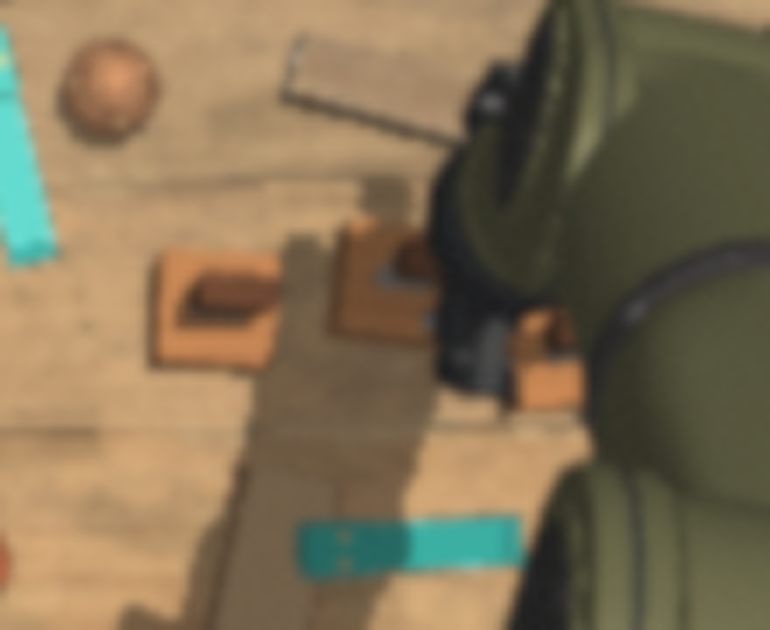

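>>> move_arm(motion=[[60,[0.03,-0.0017,0.0015],[-0.003,-0.001,0]],[60,[0.03,0,0],[0,0,0]],[60,[0.0046,0,0],[0,0,0]],[60,[0,0,0],[0,0,0]]])

```text
clock: 3.9
tool_pos: [0.5272, -0.1196, 0.0858]
eef_rot: [116.9, 89.9, 109.9]
contact_force: [-0.3, 0.3, 0.6]
finger_gap: 0.0512
```

>>> move_arm(motion=[[30,[0,0,0],[0,0,0]],[28,[0,0,0],[0,0,0]],[25,[0,0,0],[0,0,0]],[22,[0,0,0],[0,0,0]],[21,[0,0,0],[0,0,0]]])

```text
clock: 4.4
tool_pos: [0.5278, -0.1213, 0.086]
eef_rot: [0.6, 89.9, -6.5]
contact_force: [0.7, -0.0, -0.3]
finger_gap: 0.0174
```

Run:
```python
from h import *
s=get_image("side"); t=get_image("top")
crop("side",280,185,380,285,6,"s3",s);crop("top",300,165,410,255,7,"t3",t)
go([.5273,-.1223,.085],-7.3)
```

```text
clock 4.5 tool [ 0.5277 -0.1213  0.0858] gap 0.018033570295394395 F [-0.1046  0.0257  0.2328] j7 5.236073211879434
turn [ 0.0023  0.0012 -0.0001] [ 0.1319  0.0678 -0.005 ] shift(turned) [ 0.0008 -0.0011 -0.0003] |d| 0.001343576168026373 zaxis [ 0.9919 -0.1271  0.    ]
```

View pics/s3.png

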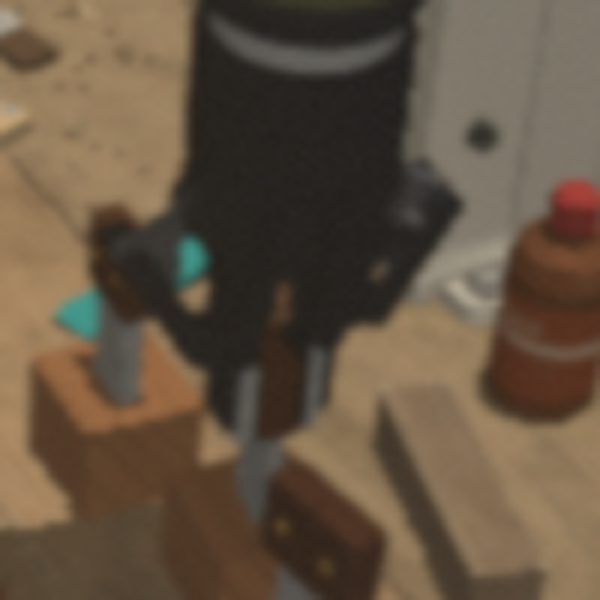

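View pics/t3.png

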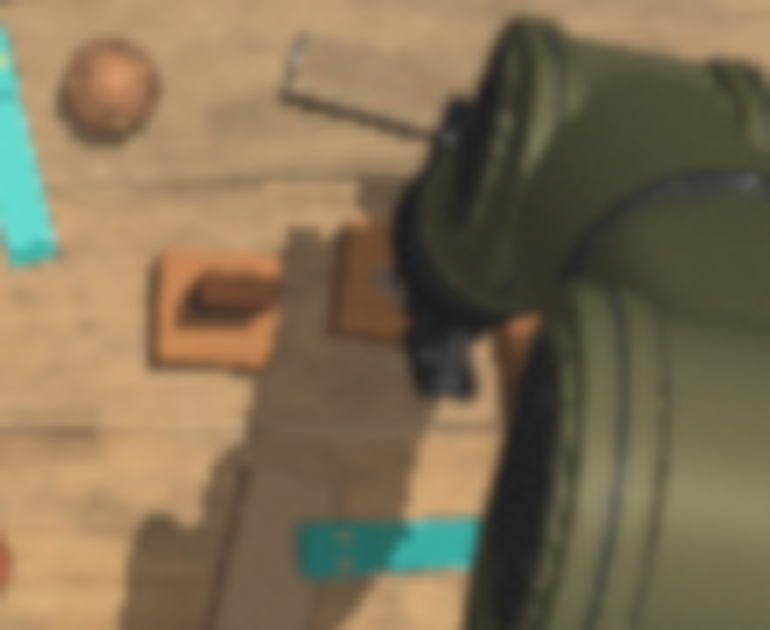

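>>> move_arm(motion=[[10,[0,0,0],[0,0,0]],[5,[0,0,0],[0,0,0]],[5,[0,0,0],[0,0,0]],[5,[0,0,0],[0,0,0]]])

```text
clock: 4.9
tool_pos: [0.5278, -0.1213, 0.0858]
eef_rot: [2.6, 89.9, -4.6]
contact_force: [-0.7, 0.2, 3.6]
finger_gap: 0.0155
```

Run:
```python
from h import *
s=state();print(s["torque"]);R=Rtool();print("zyaw",np.degrees(np.arctan2(R[1,2],R[0,2])))
go([.5273,-.1223,.085],-7.3)
```

```text
[ 0.0122  0.0822 -0.0164]
zyaw -7.162566860496609
clock 4.9 tool [ 0.5278 -0.1213  0.0858] gap 0.015539479911651074 F [-0.7285  0.1547  3.5783] j7 5.238121818902604
turn [ 0.0024  0.0014 -0.0001] [ 0.1374  0.0795 -0.0037] shift(turned) [ 0.0008 -0.0011 -0.0004] |d| 0.0014007463458188415 zaxis [ 0.9919 -0.1271  0.    ]
```

>>> move_arm(motion=[[5,[-0.01,0,0],[0,0,0]],[5,[-0.02,0,0],[0,0,0]],[5,[-0.02,0,0],[0,0,0]],[5,[-0.04,0,0],[0,0,0]],[5,[-0.05,0,0],[0,0,0]]])

```text
clock: 5.4
tool_pos: [0.5256, -0.1208, 0.2258]
eef_rot: [175.6, 89.8, 168.5]
contact_force: [1.5, -0.8, -1.3]
finger_gap: 0.0153
```

Run:
```python
from h import *
a=np.radians(16);ux=np.array([np.cos(a),np.sin(a)]);o=np.array([.5533,.2176])
print(o-ux*.008, o-ux*.003)
go([*(o-ux*.008),.22],16)
```

```text
[0.5456 0.2154] [0.5504 0.2168]
clock 5.4 tool [ 0.5256 -0.1208  0.2258] gap 0.015286146494967649 F [ 1.5245 -0.7562 -1.2928] j7 4.591311271015659
turn [-0.4041 -0.004  -0.0011] [-23.1536  -0.2269  -0.0648] shift(turned) [0.0058 0.3176 0.1119] |d| 0.33683072211621345 zaxis [0.9613 0.2756 0.    ]
```

>>> move_arm(motion=[[5,[0,0,0],[-0.135,0,0]],[5,[0,0,0],[-0.135,0,0]],[5,[0,0,0],[-0.134,0,0]],[5,[0,0.04,0.014],[0,0,0]],[5,[0,0.04,0.014],[0,0,0]],[5,[0,0.04,0.014],[0,0,0]],[5,[0,0.04,0.014],[0,0,0]],[5,[0,0.04,0.014],[0,0,0]],[5,[0,0.04,0.014],[0,0,0]],[5,[0,0.04,0.014],[0,0,0]],[5,[0,0.0376,0.0139],[0,0,0]],[5,[0,0,0],[0,0,0]]])

```text
clock: 6.6
tool_pos: [0.5461, 0.2238, 0.2257]
eef_rot: [67.8, 89.6, 84.4]
contact_force: [-0.5, 1.2, -1.0]
finger_gap: 0.0152
```

Run:
```python
from h import *
s=get_image("side"); t=get_image("top")
crop("side",200,115,320,235,5,"s4",s);crop("top",220,160,320,240,7,"t4",t)
s=state();print(s["torque"])
go([.5456,.2154,.16],16)
```

```text
[-0.0955  0.0202  0.0212]
clock 6.7 tool [0.5468 0.2158 0.2255] gap 0.015257563096327099 F [ 0.3866 -0.6268 -0.4372] j7 -9.790312156624385
turn [ 0.0025 -0.0003  0.0005] [ 0.1409 -0.0148  0.0315] shift(turned) [ 0.0655 -0.0001 -0.0012] |d| 0.06553866038109472 zaxis [0.9613 0.2756 0.    ]
```

View pics/s4.png

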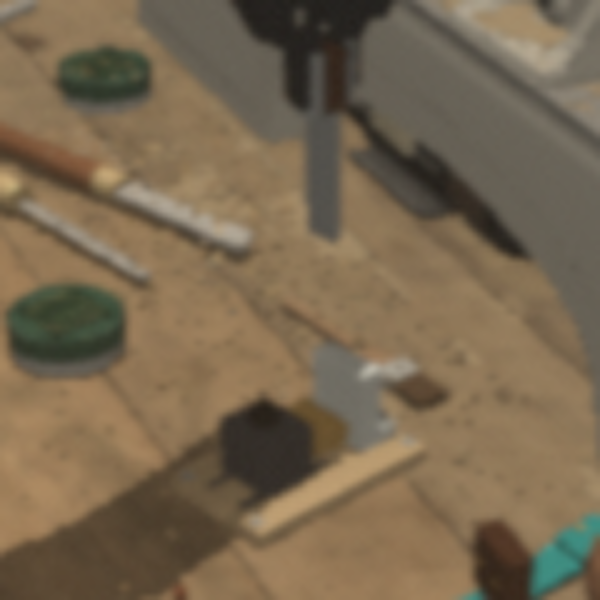

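View pics/t4.png

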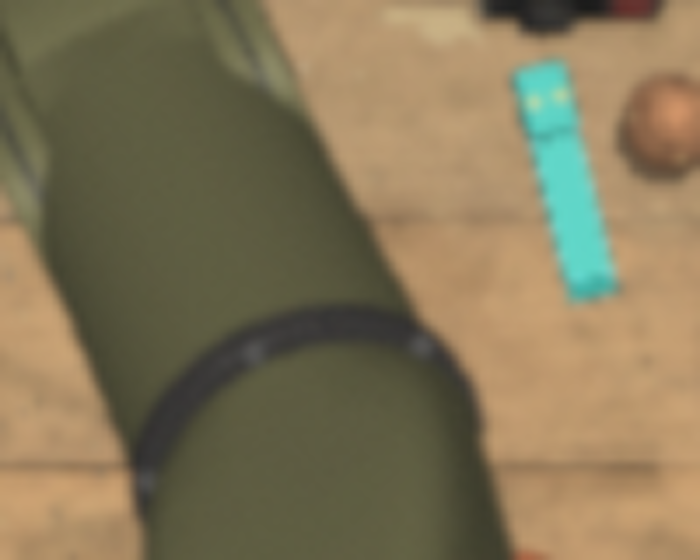

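Run:
```python
from h import *
print("pred tip",proj("side",[.5468,.2158,.1467]),"obs",200+324.5/5-.5,115+238.5/5-.5)
```

```text
pred tip [265.5434 163.1343] obs 264.4 162.2
```

>>> move_arm(motion=[[5,[0.03,0,-0.001],[0.0025,0,0]],[5,[0.03,0,0],[0,0,0]],[5,[0.02,0,0],[0,0,0]],[5,[0.0105,0,0],[0,0,0]],[5,[0,0,0],[0,0,0]]])

```text
clock: 7.2
tool_pos: [0.546, 0.2127, 0.1341]
eef_rot: [-142.4, 89.8, -126.7]
contact_force: [-0.4, -0.6, -1.0]
finger_gap: 0.0153
```

```bash
cat >> h.py <<'E'
def fx(sgn=True,o=(.5533,.2176),yaw=16):
    s=state();a=np.radians(yaw);d=s["tool_pos"][:2]-np.array(o);F=s["contact_force"]
    c,sn=np.cos(a),np.sin(a)
    R=Rtool(s)
    print("t",s["clock"],"fx x,y(mm)",1e3*(c*d[0]+sn*d[1]),1e3*(-sn*d[0]+c*d[1]),"z",s["tool_pos"][2],"Fx,Fy,Fz",c*F[0]+sn*F[1],-sn*F[0]+c*F[1],F[2],"T",s["torque"],"zyaw",np.degrees(np.arctan2(R[1,2],R[0,2])),"tilt",R[2,1],R[2,2],"gap",s["finger_gap"])
E
python3 - <<'E'
from h import *
s=get_image("side"); crop("side",220,165,320,240,7,"s5",s); fx()
E
```

```text
t 7.25 fx x,y(mm) -7.351423092703948 -2.3081885711706285 z 0.13523313183917066 Fx,Fy,Fz 0.28475884372775123 -0.08026866571732305 -1.531086066868582 T [-0.0292  0.001   0.0326] zyaw 15.752324482997956 tilt -0.001110914280550629 0.00021640006883899554 gap 0.015273234287131917
```

View pics/s5.png

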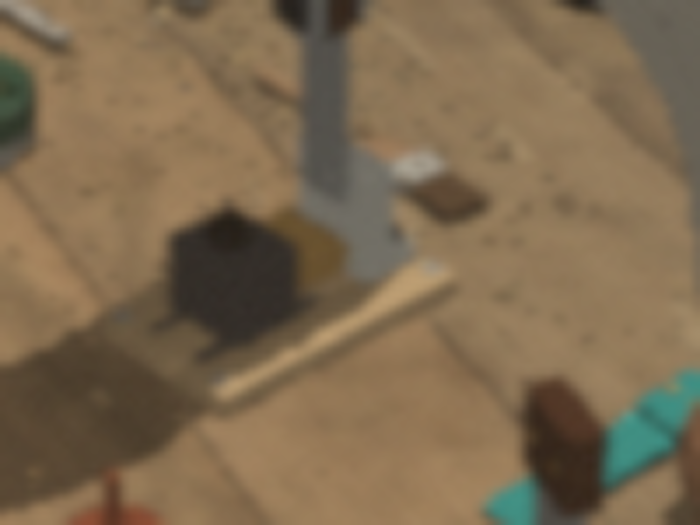

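>>> move_arm(motion=[[5,[0,0,0.002],[0,0,0]],[5,[0,0,0.001],[0,0,0]],[5,[0,0,0],[0,0,0]]])

```text
clock: 7.55
tool_pos: [0.5504, 0.2157, 0.1361]
eef_rot: [-1.4, 89.8, 14.4]
contact_force: [-0.1, -0.5, -0.9]
finger_gap: 0.015
```

Run:
```python
from h import *
fx()
```

```text
t 7.55 fx x,y(mm) -3.2690289642279855 -1.0078826922931596 z 0.13609723664121168 Fx,Fy,Fz -0.23634402137623284 -0.4222962759584762 -0.8521096279482208 T [ 0.0002 -0.029   0.0292] zyaw 15.83860557031518 tilt -7.184298120124777e-05 0.0029629546657612416 gap 0.015044562297847473
```

>>> move_arm(motion=[[5,[0,0,0.001],[0,0,0]],[5,[0,0,0],[0,0,0]]])

```text
clock: 7.75
tool_pos: [0.5508, 0.2159, 0.1354]
eef_rot: [-8.8, 89.9, 7.1]
contact_force: [0.3, 0.4, -1.4]
finger_gap: 0.0154
```

Run:
```python
from h import *
fx()
```

```text
t 7.75 fx x,y(mm) -2.8418892479073325 -0.998691184981409 z 0.13543208586761643 Fx,Fy,Fz 0.43918453388547635 0.2693882536335598 -1.4333662460269814 T [0.0232 0.0114 0.0054] zyaw 15.848397866312729 tilt -0.00024586223450273614 0.0015903686185569366 gap 0.015380103270312334
```

>>> move_arm(motion=[[5,[0,0,0.001],[0,0,0]],[5,[0,0,0],[0,0,0]]])

```text
clock: 7.95
tool_pos: [0.5515, 0.216, 0.1351]
eef_rot: [-25.1, 90.0, -9.3]
contact_force: [0.2, 0.5, -0.4]
finger_gap: 0.015
```

Run:
```python
from h import *
fx()
```

```text
t 7.95 fx x,y(mm) -2.1699203260962956 -1.025344818904185 z 0.1351269305766069 Fx,Fy,Fz 0.2876699497338018 0.39173128121630246 -0.42643960543030024 T [0.0461 0.0706 0.0132] zyaw 15.845614208761809 tilt -0.0003356406966638914 0.0007158340007288322 gap 0.0149797195502562
```

>>> move_arm(motion=[[5,[0,0,0.001],[0,0,0]],[5,[0,0,0],[0,0,0]]])

```text
clock: 8.15
tool_pos: [0.5519, 0.2161, 0.135]
eef_rot: [-144.6, 90.0, -128.8]
contact_force: [-0.6, 0.2, 0.3]
finger_gap: 0.0153
```

Run:
```python
from h import *
fx()
```

```text
t 8.15 fx x,y(mm) -1.8033052542492027 -1.0666740707210165 z 0.13500542625834197 Fx,Fy,Fz -0.5280579872930161 0.3289714541908331 0.30938645491564964 T [-0.1269  0.4407  0.0002] zyaw 15.847535590146666 tilt -0.00045656294395740593 -0.0006430221742919073 gap 0.015255702480234236
```

>>> move_arm(motion=[[5,[0,0,0.001],[0,0,0]],[5,[0,0,0],[0,0,0]]])

```text
clock: 8.35
tool_pos: [0.5522, 0.2162, 0.135]
eef_rot: [-165.6, 89.9, -149.7]
contact_force: [-4.1, -1.5, 2.1]
finger_gap: 0.0154
```

Run:
```python
from h import *
fx()
s=get_image("side"); crop("side",220,165,320,240,7,"s6",s); fx()
```

```text
t 8.35 fx x,y(mm) -1.4621570745534704 -1.044639283360176 z 0.13495012673754642 Fx,Fy,Fz -4.305663887990436 -0.31693196723374406 2.1430991229309195 T [-0.2872  1.2337 -0.0119] zyaw 15.84827195531678 tilt -0.0005087914067050392 -0.0019762697757026992 gap 0.015365248534418303
t 8.4 fx x,y(mm) -1.4613624797060338 -1.1035144557457541 z 0.13494791996297 Fx,Fy,Fz -3.879802351703217 -0.6927756106312255 2.48538485173213 T [-0.2834  1.1915  0.0569] zyaw 15.847870106705527 tilt -0.0005653223807628727 -0.0018964416669301487 gap 0.015387837634293343
```

View pics/s6.png

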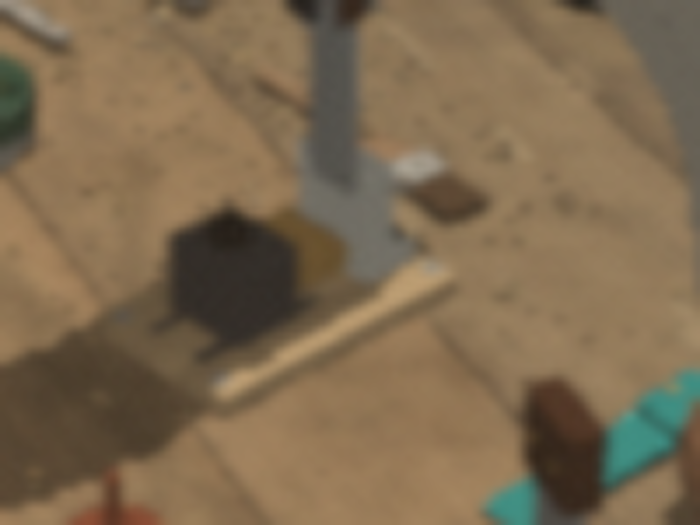

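>>> move_arm(motion=[[5,[0,0,-0.0008],[0,0,0]],[5,[0.005,0,0],[0,0,0]],[5,[0.005,0,0],[0,0,0]],[5,[0.004,0,0],[0,0,0]],[5,[0,0,0],[0,0,0]]])

```text
clock: 8.9
tool_pos: [0.5519, 0.2159, 0.12]
eef_rot: [-151.9, 89.9, -136.1]
contact_force: [-3.4, -1.1, -4.5]
finger_gap: 0.0153
```

Run:
```python
from h import *
fx()
```

```text
t 8.9 fx x,y(mm) -1.8483152473415507 -1.190607580194942 z 0.12001181351156878 Fx,Fy,Fz -3.560915611146885 -0.15476568398857127 -4.484133841623948 T [-0.3961  1.1594  0.0565] zyaw 15.851151581950491 tilt -0.0007266734970018951 -0.0013622014236145952 gap 0.015346011239853111
```

>>> move_arm(motion=[[5,[0.003,0,0],[0,0,0]],[5,[0.003,0,0],[0,0,0]],[5,[0,0,0],[0,0,0]]])

```text
clock: 9.2
tool_pos: [0.5518, 0.2159, 0.1145]
eef_rot: [-152.1, 89.9, -136.2]
contact_force: [-4.7, -2.4, -1.6]
finger_gap: 0.0153
```

Run:
```python
from h import *
fx()
```

```text
t 9.2 fx x,y(mm) -1.8921598756977667 -1.1964117200383237 z 0.11451341067719913 Fx,Fy,Fz -5.1846540951246585 -0.9908139736728288 -1.5595685621537716 T [-0.4236  1.3266  0.0045] zyaw 15.847084996002195 tilt -0.0006763687153797382 -0.0012764111587633131 gap 0.01527261279708416
```

>>> move_arm(motion=[[5,[0.003,0,0],[0,0,0]],[5,[0.003,0,0],[0,0,0]],[5,[0,0,0],[0,0,0]]])

```text
clock: 9.5
tool_pos: [0.5518, 0.2159, 0.1086]
eef_rot: [-150.3, 89.9, -134.4]
contact_force: [-5.5, -2.2, -1.6]
finger_gap: 0.0149
```

Run:
```python
from h import *
fx()
```

```text
t 9.5 fx x,y(mm) -1.884779232704758 -1.2179248478236335 z 0.1085895839023896 Fx,Fy,Fz -5.8689383504758466 -0.5894909174480083 -1.5531926316148945 T [-0.5145  1.3586  0.0492] zyaw 15.85019693138848 tilt -0.0006984653846210387 -0.0012227276362354322 gap 0.014945333427668801
```

>>> move_arm(motion=[[5,[0.003,0,-0.0007],[0,0,0]],[5,[0.003,0,0],[0,0,0]],[5,[0,0,0],[0,0,0]]])

```text
clock: 9.8
tool_pos: [0.5518, 0.2158, 0.1034]
eef_rot: [-67.0, 90.0, -51.1]
contact_force: [-5.9, -2.2, 6.1]
finger_gap: 0.0156
```

Run:
```python
from h import *
fx()
```

```text
t 9.8 fx x,y(mm) -1.9611048658080905 -1.2804250275644546 z 0.10342842818646601 Fx,Fy,Fz -6.265291986995432 -0.5254824962331723 6.072673879802348 T [-0.5218  1.4577  0.1381] zyaw 15.863041262347824 tilt -0.0006974276989841488 0.00029593649533238287 gap 0.015578556842507548
```

>>> move_arm(motion=[[5,[0.003,0,0],[0,0,0]],[5,[0.002,0,0],[0,0,0]],[5,[0,0,0],[0,0,0]]])

```text
clock: 10.1
tool_pos: [0.5518, 0.2158, 0.0987]
eef_rot: [-64.4, 90.0, -48.5]
contact_force: [-6.0, -2.3, 6.5]
finger_gap: 0.0152
```

Run:
```python
from h import *
fx()
```

```text
t 10.1 fx x,y(mm) -1.9785621038812244 -1.3043490047664463 z 0.09869484245433645 Fx,Fy,Fz -6.406650732185881 -0.5999761053372052 6.522191393534422 T [-0.6273  1.5182  0.1033] zyaw 15.863976039171051 tilt -0.0007332941629868139 0.0003512703843719933 gap 0.015152554269238947
```

>>> move_arm(motion=[[5,[0.002,0,0],[0,0,0]],[5,[0.002,0,0],[0,0,0]],[5,[0,0,0],[0,0,0]]])

```text
clock: 10.4
tool_pos: [0.5518, 0.2157, 0.0947]
eef_rot: [-67.6, 90.0, -51.7]
contact_force: [-7.0, -1.6, 7.7]
finger_gap: 0.0152
```

Run:
```python
from h import *
fx()
```

```text
t 10.4 fx x,y(mm) -1.981237011231229 -1.381946801828694 z 0.09469948795984538 Fx,Fy,Fz -7.205345665944577 0.42974632043985794 7.702663448926429 T [-0.5683  1.5301  0.2162] zyaw 15.863029230659835 tilt -0.0008014299631577404 0.0003306575464906425 gap 0.015236381644057216
```

>>> move_arm(motion=[[5,[0,0,-0.001],[0,0,0]],[5,[0.001,0,0],[0,0,0]],[5,[0,0,0],[0,0,0]]])

```text
clock: 10.7
tool_pos: [0.5517, 0.2157, 0.0938]
eef_rot: [-16.0, 89.9, -0.1]
contact_force: [-4.6, -2.2, 5.9]
finger_gap: 0.0151
```

Run:
```python
from h import *
fx()
```

```text
t 10.7 fx x,y(mm) -2.0997380713066343 -1.3385122946660464 z 0.09384427060338174 Fx,Fy,Fz -5.008489901811262 -0.8528424032493394 5.93623510094578 T [-0.5564  1.3054  0.1848] zyaw 15.850725197011045 tilt -0.0006041200129698332 0.0021091907429798273 gap 0.01512357330765891
```

>>> move_arm(motion=[[5,[0,0,-0.001],[0,0,0]],[5,[0.001,0,0],[0,0,0]],[5,[0,0,0],[0,0,0]]])

```text
clock: 11.0
tool_pos: [0.5515, 0.2158, 0.0929]
eef_rot: [-5.8, 89.8, 10.1]
contact_force: [-2.7, -0.9, 5.7]
finger_gap: 0.0154
```

Run:
```python
from h import *
fx()
```

```text
t 11.0 fx x,y(mm) -2.2053629432184247 -1.274242970541501 z 0.09292461133741198 Fx,Fy,Fz -2.875596599847665 -0.07948730054073383 5.673664216356603 T [-0.4572  0.9492  0.1082] zyaw 15.84475467776559 tilt -0.00039650301883195627 0.003926886661203832 gap 0.015413877896677457
```

>>> move_arm(motion=[[5,[0,0,-0.001],[0,0,0]],[5,[0,0,-0.0005],[0,0,0]],[5,[0,0,0],[0,0,0]]])

```text
clock: 11.3
tool_pos: [0.5512, 0.2157, 0.0929]
eef_rot: [-1.3, 89.6, 14.6]
contact_force: [1.2, -0.5, 4.5]
finger_gap: 0.0152
```

Run:
```python
from h import *
fx()
```

```text
t 11.3 fx x,y(mm) -2.5629970502156776 -1.2380674194834551 z 0.0929108997233142 Fx,Fy,Fz 1.0470996693787573 -0.8618489812898393 4.516403805583115 T [-0.2917 -0.3184  0.1   ] zyaw 15.820662569882156 tilt -0.0001375678857307161 0.006240653544343389 gap 0.015189428734520817
```

>>> move_arm(motion=[[5,[0.001,0,0],[0,0,0]],[5,[0,0,0],[0,0,0]]])

```text
clock: 11.5
tool_pos: [0.5509, 0.2159, 0.0916]
eef_rot: [1.5, 89.7, 17.4]
contact_force: [2.6, 0.5, 3.8]
finger_gap: 0.0152
```

Run:
```python
from h import *
fx()
s=get_image("side"); crop("side",220,165,320,240,7,"s7",s); fx()
```

```text
t 11.5 fx x,y(mm) -2.7321953289523484 -0.9535029338537857 z 0.09159876175914759 Fx,Fy,Fz 2.6575334948912968 -0.19248116469228904 3.8308534495238864 T [-0.0637 -0.8606  0.0546] zyaw 15.833428150051038 tilt 0.00015563197565360287 0.005795330790488773 gap 0.015247772308103574
t 11.55 fx x,y(mm) -2.804133975906345 -0.943878540121089 z 0.09157458280137903 Fx,Fy,Fz 4.340097422228158 -0.9338576209856039 2.408829677326199 T [-0.0319 -1.0653  0.0951] zyaw 15.830833521200116 tilt 0.00016038508748325575 0.005599597926015776 gap 0.015541677161475274
```

View pics/s7.png

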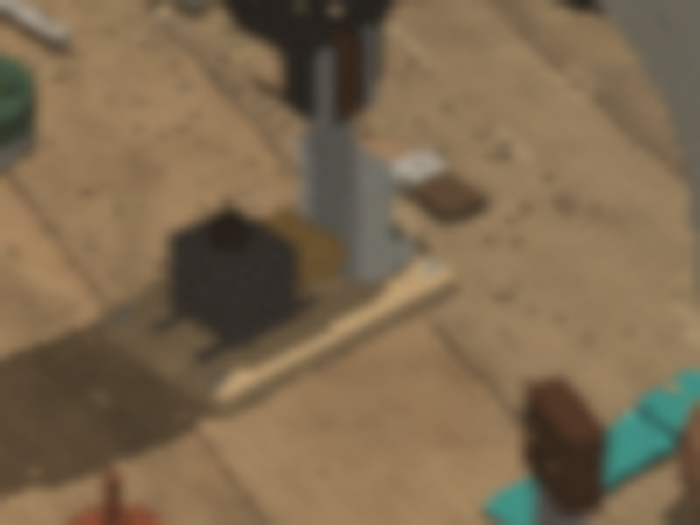

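>>> move_arm(motion=[[5,[0,0,0.001],[0,0,0]],[5,[-0.002,0,0],[0,0,0]],[5,[-0.002,0,0],[0,0,0]],[5,[0,0,0],[0,0,0]]])

```text
clock: 11.95
tool_pos: [0.5508, 0.2163, 0.0952]
eef_rot: [7.0, 89.8, 22.9]
contact_force: [5.5, 1.8, -1.1]
finger_gap: 0.0147
```

Run:
```python
from h import *
fx()
```

```text
t 11.95 fx x,y(mm) -2.807120910911562 -0.575505686256443 z 0.09516094944291204 Fx,Fy,Fz 5.758857748152679 0.22509854998657364 -1.0546625476235711 T [ 0.3051 -1.4278  0.082 ] zyaw 15.85259956469026 tilt 0.0004320715882632775 0.003497671616070175 gap 0.01466095362758713
```

>>> move_arm(motion=[[5,[-0.003,0,0],[0,0,0]],[5,[0,0,0],[0,0,0]]])

```text
clock: 12.15
tool_pos: [0.5507, 0.2163, 0.0983]
eef_rot: [7.6, 89.8, 23.5]
contact_force: [5.5, 1.1, 0.1]
finger_gap: 0.0153
```

Run:
```python
from h import *
fx()
```

```text
t 12.15 fx x,y(mm) -2.8404659555466427 -0.5289154419982693 z 0.09828668075335675 Fx,Fy,Fz 5.622129134259144 -0.5162387621954818 0.07951392056736006 T [ 0.3291 -1.4089  0.0271] zyaw 15.855459476448397 tilt 0.00047148233844654386 0.0035168935770179544 gap 0.015332968201603193
```

>>> move_arm(motion=[[5,[0,0,0.001],[0,0,0]],[5,[0,0,0.001],[0,0,0]],[5,[0,0,0],[0,0,0]]])

```text
clock: 12.45
tool_pos: [0.5511, 0.2163, 0.0982]
eef_rot: [40.3, 90.0, 56.2]
contact_force: [1.9, 1.7, 3.8]
finger_gap: 0.0153
```

Run:
```python
from h import *
fx()
```

```text
t 12.45 fx x,y(mm) -2.416757428518387 -0.618601613927763 z 0.09821108848415426 Fx,Fy,Fz 2.3083119161313785 1.1362548754477713 3.8270670378648126 T [ 0.4044 -0.6708  0.0782] zyaw 15.861716067050924 tilt 0.00016825651470256386 0.0001982367245945693 gap 0.0153292983248062
```

>>> move_arm(motion=[[5,[0,0,0.001],[0,0,0]],[5,[0,0,0],[0,0,0]]])

```text
clock: 12.65
tool_pos: [0.5513, 0.2164, 0.0982]
eef_rot: [179.5, 89.9, -164.7]
contact_force: [-0.4, 0.8, 5.3]
finger_gap: 0.0156
```

Run:
```python
from h import *
fx()
```

```text
t 12.65 fx x,y(mm) -2.215860145907068 -0.6378703804726276 z 0.09816141283605835 Fx,Fy,Fz -0.1632578869622858 0.930455880144567 5.300187658839771 T [ 0.3798 -0.1747  0.0912] zyaw 15.866762236053024 tilt 1.302492372981523e-05 -0.001395105734380675 gap 0.01560449981911732
```

>>> move_arm(motion=[[5,[0.003,0,0],[0,0,0]],[5,[0.002,0,0],[0,0,0]],[5,[0,0,0],[0,0,0]]])

```text
clock: 12.95
tool_pos: [0.5515, 0.2159, 0.0927]
eef_rot: [-157.1, 89.9, -141.3]
contact_force: [0.2, 1.9, 1.8]
finger_gap: 0.0152
```

Run:
```python
from h import *
fx()
```

```text
t 12.95 fx x,y(mm) -2.1906847780168244 -1.153361535430793 z 0.09266151002291788 Fx,Fy,Fz 0.6850053327195378 1.7546345186093681 1.7865032371717782 T [ 0.1458 -0.1245  0.0591] zyaw 15.846714410069907 tilt -0.0006026471800573419 -0.0014280429950115359 gap 0.015179993496929849
```

>>> move_arm(motion=[[5,[0.001,0,0],[0,0,0]],[5,[0.001,0,0],[0,0,0]],[5,[0,0,0],[0,0,0]]])

```text
clock: 13.25
tool_pos: [0.5515, 0.2158, 0.0909]
eef_rot: [-152.2, 89.9, -136.3]
contact_force: [-0.3, -0.9, 3.3]
finger_gap: 0.0154
```

Run:
```python
from h import *
fx()
```

```text
t 13.25 fx x,y(mm) -2.1924388293788923 -1.2620564675518202 z 0.09089057191543795 Fx,Fy,Fz -0.5337982398821715 -0.7862274507030326 3.279067566324927 T [0.0715 0.1044 0.1505] zyaw 15.845273317686004 tilt -0.000729500131388755 -0.0013825490165247367 gap 0.015408148212937144
```

>>> move_arm(motion=[[5,[-0.003,0,0],[0,0,0]],[5,[-0.003,0,0],[0,0,0]],[5,[-0.002,0,0],[0,0,0]],[5,[0,0,0],[0,0,0]]])

```text
clock: 13.65
tool_pos: [0.5516, 0.2157, 0.0988]
eef_rot: [-151.0, 89.9, -135.2]
contact_force: [-0.8, -0.6, -5.0]
finger_gap: 0.0156
```

Run:
```python
from h import *
fx();fx()
s=get_image("side");cv2.imwrite("pics/rel0.png",s); fx()
```

```text
t 13.65 fx x,y(mm) -2.1739338111032707 -1.3017262386970854 z 0.09880284002868576 Fx,Fy,Fz -0.9523248498303009 -0.35926417125895 -4.974970188967351 T [-0.1283  0.1477  0.1113] zyaw 15.841380258672102 tilt -0.0007861299436476843 -0.001420560078321642 gap 0.015584927240141497
t 13.65 fx x,y(mm) -2.1739338111032707 -1.3017262386970854 z 0.09880284002868576 Fx,Fy,Fz -0.9523248498303009 -0.35926417125895 -4.974970188967351 T [-0.1283  0.1477  0.1113] zyaw 15.841380258672102 tilt -0.0007861299436476843 -0.001420560078321642 gap 0.015584927240141497
t 13.7 fx x,y(mm) -2.148335033513055 -1.3023668202641197 z 0.09882264752581256 Fx,Fy,Fz -0.7353779862062688 0.3657473621839108 -3.880286141577101 T [-0.1083  0.1301  0.1338] zyaw 15.84083939647992 tilt -0.0007455268341088339 -0.0013259978060240485 gap 0.015261571121432336
```

>>> move_arm(motion=[[24,[0,0,0],[0,0,0]],[26,[0,0,0],[0,0,0]],[28,[0,0,0],[0,0,0]],[28,[0,0,0],[0,0,0]]])

```text
clock: 14.1
tool_pos: [0.5529, 0.2164, 0.0995]
eef_rot: [-6.5, 89.9, 9.4]
contact_force: [0.2, 1.5, 0.2]
finger_gap: 0.0238
```

Run:
```python
from h import *
fx()
s=get_image("side");cv2.imwrite("pics/rel1.png",s); fx()
a=cv2.imread("pics/rel0.png")
U=[cv2.resize(i[160:225,235:300],None,fx=6,fy=6,interpolation=cv2.INTER_CUBIC) for i in (a,s)]
cv2.imwrite("pics/rel.png",np.hstack(U))
```

```text
t 14.1 fx x,y(mm) -0.6832771743899267 -1.0518042114292594 z 0.09953036881299603 Fx,Fy,Fz 0.5662372896492555 1.3996842742046076 0.21893462836584354 T [ 0.0078 -0.001  -0.0153] zyaw 15.83611599457539 tilt -0.00021515598518495604 0.0018970811807087484 gap 0.02380442754571559
t 14.15 fx x,y(mm) -0.7886382290061469 -1.027697831550317 z 0.09943841802099812 Fx,Fy,Fz 0.524292474173796 -0.4004893437850575 0.024490823806119374 T [-0.0461  0.0286 -0.0123] zyaw 15.837781519621647 tilt -0.0001892756077774005 0.0016477035766563342 gap 0.023924361447240465
```

View pics/rel.png

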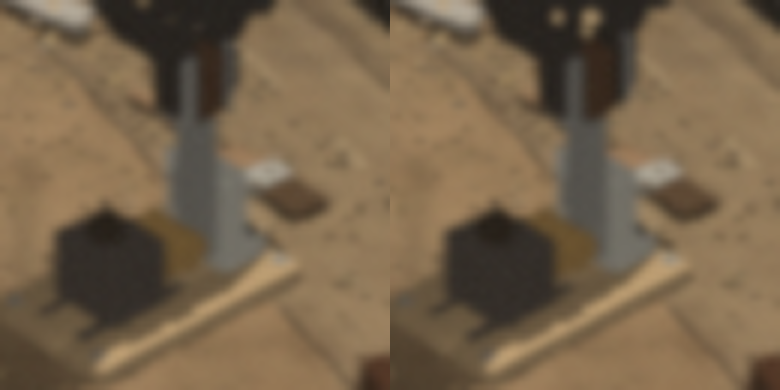

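>>> move_arm(motion=[[26,[0.0005,0,-0.0014],[0,0,0]],[15,[0,0,0],[0,0,0]],[5,[0,0,0],[0,0,0]],[5,[0,0,0],[0,0,0]],[5,[0,0,0],[0,0,0]]])

```text
clock: 14.65
tool_pos: [0.5513, 0.216, 0.0987]
eef_rot: [-14.4, 89.9, 1.5]
contact_force: [0.2, -0.3, -0.2]
finger_gap: 0.015
```

Run:
```python
from h import *
fx()
```

```text
t 14.65 fx x,y(mm) -2.3951265689960235 -1.0161605250554469 z 0.09865475322611271 Fx,Fy,Fz 0.08001816855320444 -0.2833750554668155 -0.22057040691850294 T [ 0.0208 -0.139   0.078 ] zyaw 15.849620653008767 tilt -0.0002832806781268016 0.001107233064479074 gap 0.014952079248836276
```

>>> move_arm(motion=[[5,[0.003,0,0],[0,0,0]],[5,[0.003,0,0],[0,0,0]],[5,[0.001,0,0],[0,0,0]],[5,[0,0,0],[0,0,0]]])

```text
clock: 15.05
tool_pos: [0.5514, 0.2159, 0.0918]
eef_rot: [-16.2, 89.9, -0.4]
contact_force: [-0.5, -0.3, 2.4]
finger_gap: 0.0152
```

Run:
```python
from h import *
fx()
```

```text
t 15.05 fx x,y(mm) -2.3442805860997318 -1.1357460399515455 z 0.0917723011669786 Fx,Fy,Fz -0.5794559155563433 -0.13872478228775284 2.3939577459831143 T [-0.0765  0.0157  0.0819] zyaw 15.842382080744683 tilt -0.00037388458611906095 0.0012829133321867192 gap 0.01523038763299223
```

>>> move_arm(motion=[[5,[0.001,0,0],[0,0,0]],[5,[0,0,0],[0,0,0]]])

```text
clock: 15.25
tool_pos: [0.5513, 0.2159, 0.0908]
eef_rot: [-17.2, 89.9, -1.3]
contact_force: [-0.5, -0.5, 4.1]
finger_gap: 0.0151
```

Run:
```python
from h import *
fx()
```

```text
t 15.25 fx x,y(mm) -2.3825899899928094 -1.124213325588963 z 0.09076453461198843 Fx,Fy,Fz -0.6070501126850495 -0.3733038843221883 4.0621951965628424 T [-0.0852  0.0469  0.0315] zyaw 15.842027676674249 tilt -0.00036574436884265205 0.001185161482387398 gap 0.015112055075020742
```

>>> move_arm(motion=[[5,[0.001,0,0],[0,0,0]],[5,[0,0,0],[0,0,0]]])

```text
clock: 15.45
tool_pos: [0.5514, 0.216, 0.0906]
eef_rot: [-8.4, 89.9, 7.5]
contact_force: [-1.1, -0.6, 9.5]
finger_gap: 0.0156
```

Run:
```python
from h import *
fx()
```

```text
t 15.45 fx x,y(mm) -2.2575282297585972 -1.0672665002838888 z 0.09062391760056629 Fx,Fy,Fz -1.2156325738885316 -0.26631061911866694 9.542637086569236 T [-0.1888  0.4424  0.1174] zyaw 15.83939247532873 tilt -0.00023775688330321398 0.001614937186772858 gap 0.015575758969714111
```

>>> move_arm(motion=[[5,[0.001,0,0],[0,0,0]],[5,[0,0,0],[0,0,0]]])

```text
clock: 15.65
tool_pos: [0.5514, 0.216, 0.0905]
eef_rot: [-6.8, 89.9, 9.0]
contact_force: [-2.4, -0.7, 17.7]
finger_gap: 0.0149
```

Run:
```python
from h import *
fx()
```

```text
t 15.65 fx x,y(mm) -2.2400700554984474 -1.0641150877530066 z 0.09049096335423423 Fx,Fy,Fz -2.499788233420719 -0.0587084783566727 17.6883596891973 T [-0.3035  0.8651  0.094 ] zyaw 15.840947940344304 tilt -0.00022670633037977228 0.0018897288080200192 gap 0.014857923134762798
```

>>> move_arm(motion=[[5,[-0.0017,0,0],[0,0,0]],[5,[0,0,0],[0,0,0]],[22,[0,0,0],[0,0,0]],[26,[0,0,0],[0,0,0]],[40,[0,0,0],[0,0,0]],[45,[0,0,0],[0,0,0]],[45,[-0.01,0,0],[0,0,0]],[45,[-0.03,0,0],[0,0,0]],[45,[-0.04,0,0],[0,0,0]],[45,[-0.05,0,0],[0,0,0]],[45,[0,-0.05,0],[0,0,0]],[45,[0,-0.05,0],[0,0,0]]])

```text
clock: 16.85
tool_pos: [0.5796, 0.1211, 0.2233]
eef_rot: [4.6, 89.6, 20.7]
contact_force: [0.3, -0.6, 0.0]
finger_gap: 0.0384
```

>>> move_arm(motion=[[45,[-0.04,0,-0.03],[0,0,0]],[45,[-0.04,0,-0.03],[0,0,0]],[45,[-0.04,0,-0.03],[0,0,0]],[45,[0,0,0],[0,0,0]],[45,[0,0,0],[0,0,0]]])

```text
clock: 17.35
tool_pos: [0.4918, 0.0951, 0.3418]
eef_rot: [-3.7, 89.8, 12.1]
contact_force: [-0.0, 0.2, -0.0]
finger_gap: 0.0387
```

Run:
```python
from h import *
fx()
s=get_image("side");t=get_image("top");cv2.imwrite("pics/side9.png",s)
crop("side",220,145,380,335,3.1,"s9",s);crop("top",235,165,415,265,4.4,"t9",t);crop("side",235,155,305,230,8,"s9b",s)
```

```text
t 17.35 fx x,y(mm) -92.83788851666586 -100.78488172170945 z 0.3417896387732779 Fx,Fy,Fz 0.03878184886589486 0.2125531426254584 -0.038136691173590864 T [-0.0119 -0.0856  0.0138] zyaw 15.832487094686348 tilt -0.00027297088117630985 0.0042372351264050034 gap 0.038701526121942394
```

View pics/s9.png

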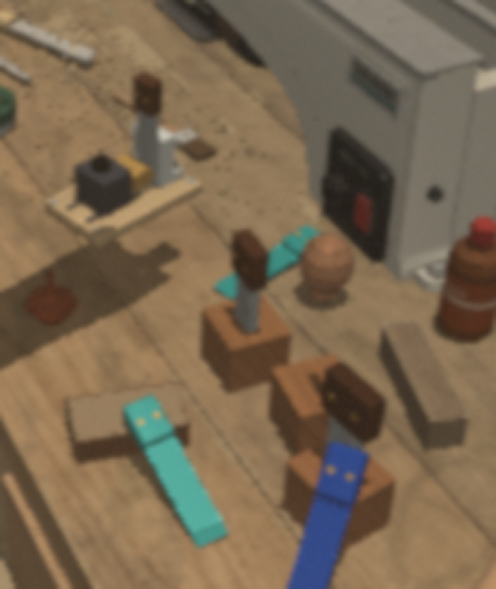

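View pics/t9.png

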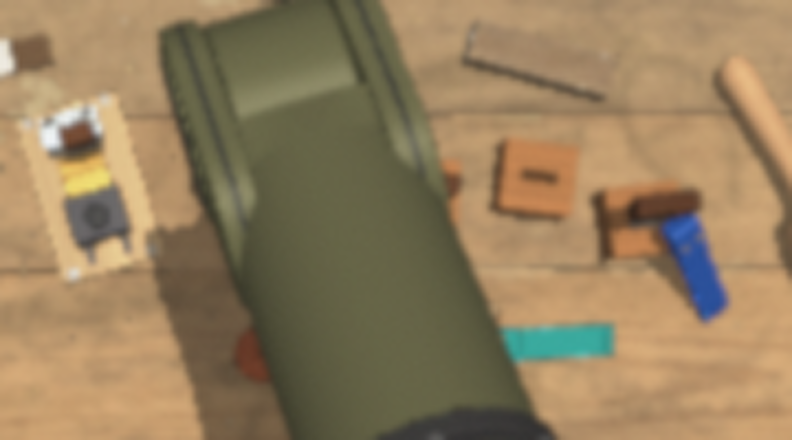

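View pics/s9b.png

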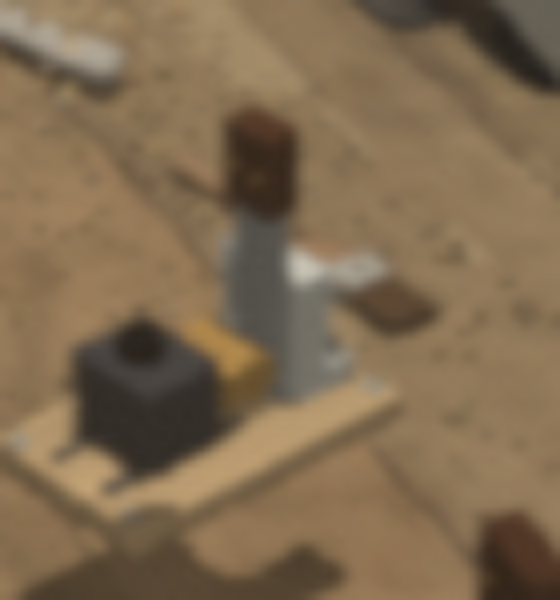

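Run:
```python
from h import *
print("pred head top", proj("side",[.5513,.2159,.012+.1145]),"obs",235+262/8-.5,155+113/8-.5)
finish_job(); print(state()["clock"])
```

```text
pred head top [266.9973 169.1753] obs 267.25 168.625
the job is handed in; nothing more can be done
the job is handed in; nothing more can be done
```

I tried the thinnest leaf (6 mm) first and it bound, so it stays squeezed upright in the gap. The job was handed in at about 17.5 s. The middle and thick leaves were never touched and stand in their own stands.

**Why I judged it bound:**
- It resisted movement both ways: about +3 N going down, and −4 to −5 N when lifted.
- When I opened the fingers with its tip about 8 mm above the board, it stayed where it was.

**Last checks:**
- I pushed the leaf down until the vertical force rose stiffly to about 18 N, with the tip at about 12 mm, and then released it.
- The last pictures show it upright and centred in front of the fence, with its head within 1 px of the predicted position.
- The robot was clear of everything.

**Doubts:**
- The force readings during the slide down were mixed. I pressed the leaf on the fence with up to about 7 N, and the friction was unclear until I did the lift and release tests.
- The turquoise and blue look-alikes toppled by themselves at the start, before the arm moved. One blue one leans on the thick leaf, whose head has shifted about 2 px. I take that as a slight tilt within the play of its slot, well under the 0.12 rad limit, but I did not measure it further.
- In the final pictures the arm hid the middle leaf from above; it looked upright from the side.

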